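Lean the kitchen tablet on the cookbook stand

ROBOT

A 7-joint arm with a two-finger parallel gripper is mounted at the origin on a cart in front of the work surface, level with it; the furniture and walls round the work are solid. World frame = base frame: x ahead of the robot, y to its left, z up, the work surface at z = 0. Lengths are in m, angles in degrees, forces in N, time in s.
With the tool pointing down it reaches from about 0.425 to 0.875 m from the base axis. Payload 9.9 kg.
Tool frame: the origin (TCP) lies at the very end of the fingers, on their centre line; the grasp point (between the pads) lies 19 mm behind it; z points along the fingers, y is the line along which they close (so a half turn about z gives the same grasp; the last joint's range is limited). The gripper opens to 85 mm and grips with 20 to 120 N. Pads are 22 mm wide; open, the fingers measure 114 mm over their backs; the gripper's body (76 mm by 85 mm) begins 54 mm behind the grasp point. The pads swing forward as they close: fully open they stand 13 mm farther back than shut.
Start: joints at [-74.072, 32.985, 1.427, 82.34, -0.859, 64.687, -3.237], TCP at [0.239, 0.631, 0.231] pointing down, gripper open.
Joint ranges: [-157.87, 157.87], [-19.46, 123.44], [-87.15, 90], [11.01, 140.99], [-62.26, 242.26], [9.8, 113.94], [-161.44, 161.44]. Speed limits (degrees/s): [127.2, 127.2, 172.46, 172.46, 180, 180, 180].

INTERFACE

Orientations are given as [roll, pitch, yaw] about the fixed x, y, z axes, in that order (R = Rz(yaw) Ry(pitch) Rx(roll)).
In Python, from rig import status, optics, bot gives the robot as it stands.
- The arm moves only by the tool servo_tool, never from a script. Its argument "moves" is a list of rows, each an object with "slide": the shift along the tool's x, y, z in units of 40 mm (1.0 is 40 mm), a list of three; "rot": the turn, a rotation vector about the tool's x, y, z in rad, a list of three. In form: [{"slide": [dx, dy, dz], "rot": [rx, ry, rz]}, ...]. A call has exactly 5 rows; each row is the pose to reach, as a shift and turn from the pose commanded when the call began, along the tool's axes at that moment; what a row does not reach only later rows make up. A row lasts 1/12 s, in which the tool goes at most 41.7 mm and 7.16 degrees, less where a joint would pass 70% of its speed; a pose out of reach is approached as far as the arm can. A call with a gripper value outside its range is refused whole. "jaw" is the opening, from -1 (shut) to 1 (fully open), set as the call begins (left out, the last holds). The fingers move at their own pace and stop on an object; "grip_force" is the grip in N (left out, the last holds). Time passes only in rows, so rows that repeat a pose let the fingers close, or fill a call up. It gives the time, the measured TCP pose, the force, the opening and the grip force at its end, in the units of the state.
- status.read_state(): the state, without advancing time (a new reading comes with each control period).
- optics.capture(name): name is "scene" or "top"; returns a dict with "image" (384x512x3 uint8, red, green, blue), "z_map" (384x512 float32, m along the optical axis (not along the pixel's ray), 0 where there is no reading), "fovy" (degrees; the focal length in pixels is half the picture's height over the tangent of half this angle, whatever the lens; pixels are square), "cx", "cy" (the principal point, pixels), "k1" (the pictures are not rectified: a ray, as slopes to the right and down, at radius r is drawn at 1 + k1 r^2 times it, then the intrinsics apply), "camera_from_world" (4x4, takes a point from world to camera coordinates). Camera axes: x right, y down, z forward; pixel columns grow to the right and rows downward; lengths in m; the calibration is good to about 2 mm. A picture is of the moment at which its call begins.
- bot.hand_in(): hands the job in; it is judged then, once.
The state is a dict: "time_s": time; "joints": joint angles; "qvel": joint speeds; "effort": joint torques, N m; "tcp_pos": TCP position; "orientation": TCP orientation; "ft_force": force on the tool from outside, world axes, zero at the start; "torque": the same for the moment, N m; "gripper_width": finger opening in m; "gripper_force": force on a finger pad.
Only numpy, scipy, OpenCV 4.12 (cv2) and the standard library are available. Lean on these libraries where they do the work, as an engineer would, in place of code of your own. Each camera call takes 0.05 s, during which the arm holds its last target. There are 200 camera calls.

TASK

Lift the tablet out of its wooden dock and lean it on the cookbook stand so that the recipe can be read: upright in portrait as it stands now, screen facing outward over the lip, lower edge down on the ledge behind the lip, back resting flat against the sloping backrest and roughly centred on it. Set it down gently, let go of it, and leave the coaster in the other dock alone.

Things in the scene. Friction and masses are not known exactly. Their poses are not given: they have to be found in the camera images.
- tablet: Small tablet, 108 mm wide (y), 150 tall (z), 9 thick (x), 0.17 to 0.35 kg: metal back, black-framed screen. Stands upright in one of two equal wooden docks (70x140 mm, 34 high), sunk 24 mm in the slot; which dock varies. Origin: centre of its lower face; z up, -x out of the screen, which faces the robot's side. Pinch it across its thickness at the middle of the top edge.
- stand: Fixed wooden stand, base 120 (x) by 160 (y) mm; origin under its centre, z up, -x its front, towards the robot's side. Ledge: base top, z = 14 mm. Lip at x = -60 to -51, up to z = 28. Backrest: panel 150 wide, front face rises from the ledge at x = -28, leaning to +x 20 degrees (0.349 rad) from upright, 80 long on the slope; the tablet's top 70 mm stands free above it.
- stand_foot (a point): Middle of the line where the front face of the backrest meets the ledge (stand frame x = -28, y = 0, z = 14 mm); its axes are those of the stand. Keep the wrist clear of the wall cupboard over the rear of the worktop (world x over 0.57 m, y over -0.17 m, z over 0.53 m) and of the tall fridge on the right (y below -0.5 m).
- tablet_view (a point): Imaginary point 20 mm straight out in front of the screen's middle (tablet frame x = -20, y = 0, z = 75 mm); it tells which way the screen looks.
- coaster: Bystander: square wooden coaster with cork inlay, 98x98 mm, 7 thick, standing on edge in the other dock, its top 108 mm above the worktop. Not to be moved. Origin near its centre (on one of its faces).
There are look-alikes about, which are no part of the job. There is more than one size of the tablet; the one meant has the size given above.

How it is judged:
By the outcome, as a careful person would: the job done as asked, in the order asked, and still so for the second after the job is handed in, with the robot touching nothing.
It also fails if it takes over 42 s, if anything falls off the work surface, if the arm or the gripper's body presses on something with over 40 N, if the wrist force passes 120 N, or if a joint passes its speed limit or range.

## Working session

There is one attempt and no reset: what is moved stays moved. The work goes in short steps, Python scripts to look and compute and a tool call to move; the robot and the scene stay as the last step left them, time stands still between calls to the robot, and variables do not carry over. Pictures are saved under pics/ and viewed, at most 10 in all, crops included, and the job is handed in when it is done.

Besides the shell and the picture viewer there is one more tool, called after ">>>" in YAML: its name, and indented under it one key for each argument. servo_tool: Moves the arm, as the interface text tells. Its arguments: {"type":"object","properties":{"moves":{"type":"array"},"jaw":{"type":"number"},"grip_force":{"type":"number"}},"required":["moves"]}

```bash
mkdir -p pics; cat > h.py <<'E'
import numpy as np, cv2
from rig import status, optics, bot
def cap(n):
    c=optics.capture(n); return c
def cloud(c):
    z=c["z_map"].astype(float);h,w=z.shape
    f=h/2/np.tan(np.radians(c["fovy"])/2)
    K=np.array([[f,0,c["cx"]],[0,f,c["cy"]],[0,0,1]])
    u,v=np.meshgrid(np.arange(w),np.arange(h))
    p=np.stack([u,v],-1).reshape(-1,1,2).astype(float)
    n=cv2.undistortPoints(p,K,np.array([c["k1"],0,0,0.])).reshape(h,w,2)
    P=np.dstack([n*z[...,None],z])
    T=np.linalg.inv(c["camera_from_world"])
    W=P@T[:3,:3].T+T[:3,3]; W[z==0]=np.nan
    return W
E
python3 - <<'E'
from h import *
s=status.read_state();print({k:np.round(v,3).tolist() for k,v in s.items()})
for n in("scene","top"):
    c=cap(n);cv2.imwrite(f"pics/{n}0.png",c["image"][...,::-1]);np.save(f"{n}.npy",cloud(c));print(np.round(c["camera_from_world"],2).tolist(),c["fovy"],c["k1"])
E
```

```text
{'time_s': 0.0, 'joints': [-74.07, 33.032, 1.42, 82.388, -0.86, 64.687, -3.237], 'qvel': [-0.007, 0.008, -0.002, -0.015, 0.018, 0.012, 0.062], 'effort': [-0.002, -76.575, 2.25, -28.597, 0.016, 0.013, -0.0], 'tcp_pos': [0.239, 0.631, 0.23], 'orientation': [-179.903, 0.003, 159.274], 'ft_force': [0.241, 0.399, -0.027], 'torque': [0.039, -0.025, 0.023], 'gripper_force': 0.0, 'gripper_width': 0.085}
[[0.8, -0.59, -0.02, -0.37], [-0.28, -0.34, -0.9, 0.2], [0.53, 0.73, -0.44, 1.13], [0.0, 0.0, 0.0, 1.0]] 42.77820335984863 -0.04325632992763724
[[0.01, -1.0, 0.04, -0.05], [-0.99, -0.01, -0.13, 0.45], [0.13, -0.04, -0.99, 0.89], [0.0, 0.0, 0.0, 1.0]] 53.95795938443213 -0.0036175184032984343
```

View pics/scene0.png

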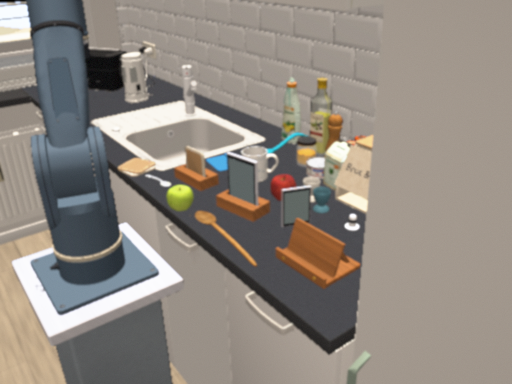

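View pics/top0.png

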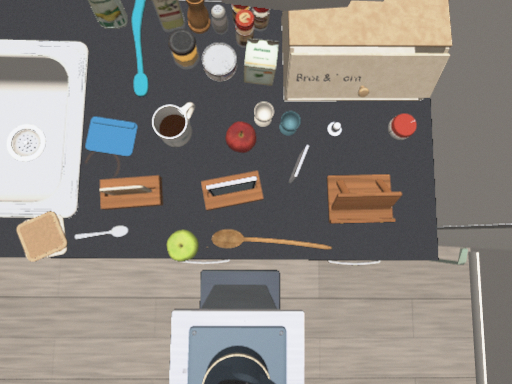

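The scene view shows the large tablet in the middle dock (~(242,180)) and the coaster in the left dock (~(195,160)). The look-alike small tablet is at (295,205) and the stand at (317,250). In the top view the tablet's top edge is at ~(232,183), the look-alike at (300,163) and the stand at (362,198).

```bash
python3 - <<'E'
import numpy as np,cv2
W=np.load("top.npy")
S=np.load("scene.npy")
A=np.vstack([W.reshape(-1,3),S.reshape(-1,3)]);A=A[~np.isnan(A[:,0])]
def rect(P,n):
    r=cv2.minAreaRect((P[:,:2]*1000).astype(np.float32));print(n,len(P),np.round(r[0],1),np.round(r[1],1),round(r[2],2),np.round(P.min(0),3),np.round(P.max(0),3))
T=W[165:215,195:270].reshape(-1,3);T=T[~np.isnan(T[:,0])]
top=T[T[:,2]>.12];rect(top,"tablet top")
for lo,hi in((.028,.037),):
    rect(T[(T[:,2]>lo)&(T[:,2]<hi)],"dock")
St=W[165:230,320:405].reshape(-1,3);St=St[~np.isnan(St[:,0])]
rect(St[St[:,2]>.008],"stand")
rect(St[(St[:,2]>.022)&(St[:,2]<.032)],"lip?")
# print height profile along stand columns
for col in(345,352,362,380): print(col,[tuple(np.round(1000*W[r,col]).astype(int).tolist()) for r in range(170,226,3)])
# tablet points in scene
T=S[148:205,222:262].reshape(-1,3);T=T[~np.isnan(T[:,0])];T=T[(T[:,2]>.05)&(T[:,2]<.18)]
c=top.mean(0);T=T[np.linalg.norm(T[:,:2]-c[:2],axis=1)<.07];rect(T,"tablet face")
m=T.mean(0);u,s,vt=np.linalg.svd(T-m);print(m,vt[2],s)
for b in((300,163),):print("look",np.round(W[b[1]-18:b[1]+18:4,b[0]-8:b[0]+10:3,2],2))
E
cat > /dev/null
```

```text
tablet top 338 [438.7  17.3] [  9.9 106.8] 11.8 [ 0.424 -0.035  0.12 ] [0.452 0.069 0.164]
dock 1045 [438.6  20.1] [ 70.5 140. ] 11.77 [ 0.391 -0.054  0.028] [0.486 0.093 0.037]
stand 3124 [ 424. -299.] [120.2 160.3] 1.97 [ 0.362 -0.381  0.008] [ 0.485 -0.218  0.092]
lip? 377 [ 414.9 -298.5] [102.  157.8] 1.99 [ 0.362 -0.379  0.022] [ 0.468 -0.221  0.032]
345 [(498, -268, 0), (490, -268, -3), (480, -264, 13), (473, -264, 13), (465, -263, 16), (457, -262, 16), (445, -253, 50), (436, -249, 65), (426, -242, 89), (420, -243, 84), (414, -247, 70), (409, -251, 55), (403, -256, 36), (397, -260, 20), (390, -262, 14), (382, -262, 13), (375, -262, 14), (367, -257, 28), (361, -265, 0)]
352 [(498, -286, -2), (490, -286, 0), (480, -280, 19), (473, -281, 14), (465, -281, 14), (457, -280, 17), (450, -281, 14), (443, -281, 12), (427, -258, 90), (420, -259, 84), (415, -264, 69), (409, -268, 53), (403, -272, 40), (397, -277, 21), (390, -280, 13), (383, -279, 13), (375, -279, 13), (367, -275, 25), (361, -282, 1)]
362 [(498, -311, 2), (491, -311, 0), (480, -305, 18), (473, -306, 15), (465, -306, 15), (4
[... 417 characters left out ...]
2, 65), (410, -337, 51), (404, -343, 33), (398, -350, 15), (391, -350, 12), (383, -350, 12), (376, -350, 13), (368, -344, 29), (361, -354, 1)]
tablet face 1140 [439.7  15.2] [ 15.4 113.8] 12.5 [ 0.423 -0.04   0.05 ] [0.458 0.071 0.162]
[0.43832989 0.01000616 0.10810758] [ 0.97675302  0.21421755 -0.00802314] [1.1090577  1.07725127 0.07419971]
look [[ 0.   -0.   -0.    0.    0.    0.11]
 [-0.   -0.   -0.    0.    0.11  0.11]
 [ 0.   -0.    0.    0.06  0.11  0.  ]
 [ 0.    0.    0.01  0.11  0.11 -0.  ]
 [-0.    0.    0.07  0.11  0.    0.  ]
 [ 0.    0.02  0.11 -0.    0.    0.  ]
 [ 0.    0.07  0.11 -0.    0.    0.  ]
 [ 0.03  0.11  0.   -0.   -0.    0.  ]
 [ 0.08  0.1  -0.    0.    0.    0.  ]]
```

```bash
cat >> h.py <<'E'
from scipy.spatial.transform import Rotation as Ro
def go(pos,yaw,lean=0):
    """remaining slide (40mm units) and rotvec in the tool frame to TCP pos, tool: y along heading yaw, leaning back"""
    s=status.read_state(); R=Ro.from_euler("xyz",s["orientation"],degrees=True)
    tgt=Ro.from_euler("z",yaw,degrees=True)*Ro.from_euler("y",lean,degrees=True)*Ro.from_matrix(np.array([[0,1,0],[1,0,0],[0,0,-1.]]))
    d=R.inv().apply(np.array(pos)-s["tcp_pos"])/.04; r=(R.inv()*tgt).as_rotvec()
    print("t",round(s["time_s"],2),"tcp",np.round(s["tcp_pos"],4),np.round(s["orientation"],1),"F",np.round(s["ft_force"],1),"J",np.round(s["joints"]).astype(int),"w",round(s["gripper_width"],4))
    print("slide",np.round(d,3),"rot",np.round(r,3),"rows>=",max(np.linalg.norm(d)*40/41.7,np.degrees(np.linalg.norm(r))/7.16))
E
python3 -c "
from h import *
go([.439,.018,.23],11.9)"
```

```text
t 0.1 tcp [0.2388 0.6309 0.2305] [-179.9    0.   159.3] F [0.8 0.  0.3] J [-74  33   1  82  -1  65  -3] w 0.0854
slide [-10.105 -12.56    0.032] rot [-1.000e-03  1.000e-03  1.001e+00] rows>= 15.462926923945009
```

>>> servo_tool:
  moves:
    - {"slide": [-0.5, -0.6, 0], "rot": [0, 0, 0.06]}
    - {"slide": [-1.0, -1.25, 0], "rot": [0, 0, 0.12]}
    - {"slide": [-1.5, -1.9, 0], "rot": [0, 0, 0.18]}
    - {"slide": [-2.0, -2.5, 0], "rot": [0, 0, 0.24]}
    - {"slide": [-2.5, -3.1, 0], "rot": [0, 0, 0.3]}
  jaw: 1

```text
time_s: 0.52
tcp_pos: [0.2887, 0.4782, 0.231]
orientation: [-180.0, 0.0, 141.9]
ft_force: [1.4, 0.1, 0.4]
gripper_width: 0.0853
gripper_force: 0.0
```

```bash
python3 -c "
from h import *
go([.439,.018,.23],11.9)"
```

```text
t 0.52 tcp [0.2887 0.4782 0.231 ] [-180.     0.   141.9] F [1.4 0.1 0.4] J [-68  23   6 100  -3  57  -9] w 0.0853
slide [-10.054  -6.737   0.03 ] rot [-0.001  0.     0.698] rows>= 11.608754182017545
```

>>> servo_tool:
  moves:
    - {"slide": [-0.75, -0.5, 0], "rot": [0, 0, 0.05]}
    - {"slide": [-1.5, -1.0, 0], "rot": [0, 0, 0.1]}
    - {"slide": [-2.25, -1.5, 0], "rot": [0, 0, 0.15]}
    - {"slide": [-3.0, -2.0, 0], "rot": [0, 0, 0.2]}
    - {"slide": [-3.75, -2.5, 0], "rot": [0, 0, 0.25]}

```text
time_s: 0.93
tcp_pos: [0.3455, 0.307, 0.2312]
orientation: [-180.0, -0.0, 127.6]
ft_force: [0.8, -0.6, 0.3]
gripper_width: 0.0852
gripper_force: 0.0
```

```bash
python3 -c "
from h import *
go([.439,.018,.23],11.9)"
```

```text
t 0.93 tcp [0.3455 0.307  0.2312] [-180.    -0.   127.6] F [ 0.8 -0.6  0.3] J [-57  15  12 113  -4  52  -5] w 0.0852
slide [-7.151 -2.56   0.03 ] rot [-0.     0.     0.449] rows>= 7.285232890522648
```

>>> servo_tool:
  moves:
    - {"slide": [-0.8, -0.3, 0], "rot": [0, 0, 0.06]}
    - {"slide": [-1.6, -0.6, 0], "rot": [0, 0, 0.12]}
    - {"slide": [-2.4, -0.9, 0], "rot": [0, 0, 0.18]}
    - {"slide": [-3.2, -1.2, 0], "rot": [0, 0, 0.24]}
    - {"slide": [-4.0, -1.45, 0], "rot": [0, 0, 0.3]}

```text
time_s: 1.35
tcp_pos: [0.3973, 0.145, 0.2313]
orientation: [-180.0, -0.0, 110.4]
ft_force: [0.0, 0.9, 1.5]
gripper_width: 0.0852
gripper_force: 0.0
```

```bash
python3 -c "
from h import *
go([.439,.018,.23],11.9)"
```

```text
t 1.35 tcp [0.3973 0.145  0.2313] [-180.    -0.   110.4] F [0.  0.9 1.5] J [-43  12  21 118  -6  50   1] w 0.0852
slide [-3.34  -0.13   0.032] rot [-0.    -0.     0.148] rows>= 3.2060683017153613
```

>>> servo_tool:
  moves:
    - {"slide": [-0.9, 0, 0], "rot": [0, 0, 0.04]}
    - {"slide": [-1.8, -0.05, 0], "rot": [0, 0, 0.08]}
    - {"slide": [-2.7, -0.1, 0], "rot": [0, 0, 0.12]}
    - {"slide": [-3.34, -0.13, 0], "rot": [0, 0, 0.148]}
    - {"slide": [-3.34, -0.13, 0], "rot": [0, 0, 0.148]}

```text
time_s: 1.77
tcp_pos: [0.4406, 0.0147, 0.2315]
orientation: [180.0, 0.1, 101.6]
ft_force: [-0.8, 0.2, 0.6]
gripper_width: 0.0857
gripper_force: 0.0
```

```bash
python3 - <<'E'
from h import *
go([.439,.018,.125],11.9)
c=cap("scene");im=c["image"][100:290,150:360][...,::-1]
cv2.imwrite("pics/s1.png",cv2.resize(im,None,fx=3,fy=3,interpolation=2))
W=cloud(c)
T=W[148:205,222:262].reshape(-1,3);T=T[~np.isnan(T[:,0])];T=T[(T[:,2]>.05)&(T[:,2]<.165)&(np.abs(T[:,0]-.438)<.05)]
print(T.mean(0),T[:,2].max())
E
```

```text
t 1.77 tcp [0.4406 0.0147 0.2315] [1.800e+02 1.000e-01 1.016e+02] F [-0.8  0.2  0.6] J [-29  14  26 116  -8  51  13] w 0.0857
slide [ 0.095 -0.024  2.663] rot [ 0.001  0.002 -0.005] rows>= 2.5566038097157495
[0.43834422 0.00996414 0.10789937] 0.16331508594117283
```

View pics/s1.png

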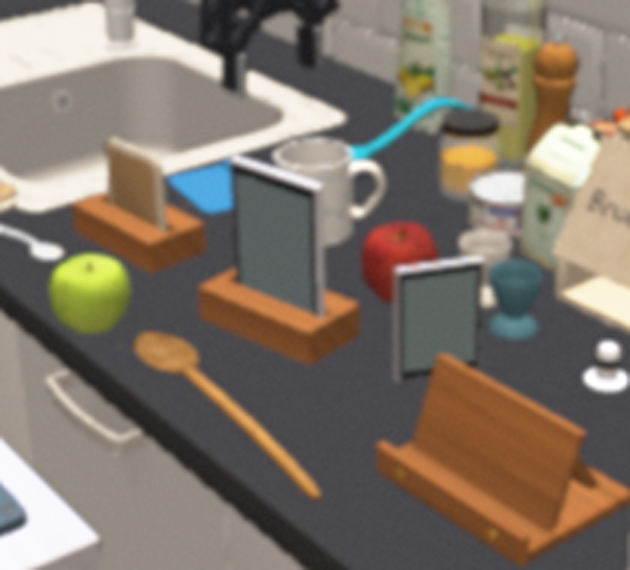

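Crop: gripper (fingers at ~(235,80),(310,60)) is straddling above the tablet's top edge (~(275,172)); all undisturbed.

>>> servo_tool:
  moves:
    - {"slide": [0.08, -0.02, 0.6], "rot": [0, 0, 0]}
    - {"slide": [0.08, -0.02, 1.2], "rot": [0, 0, 0]}
    - {"slide": [0.08, -0.02, 1.8], "rot": [0, 0, 0]}
    - {"slide": [0.08, -0.02, 2.3], "rot": [0, 0, 0]}
    - {"slide": [0.08, -0.02, 2.65], "rot": [0, 0, 0]}

```text
time_s: 2.23
tcp_pos: [0.437, 0.0242, 0.1235]
orientation: [-179.9, -0.0, 102.2]
ft_force: [-0.8, 0.6, 0.4]
gripper_width: 0.085
gripper_force: 0.0
```

>>> servo_tool:
  moves:
    - {"slide": [0, 0, 0], "rot": [0, 0, 0]}
    - {"slide": [0, 0, 0], "rot": [0, 0, 0]}
    - {"slide": [0, 0, 0], "rot": [0, 0, 0]}
    - {"slide": [0, 0, 0], "rot": [0, 0, 0]}
    - {"slide": [0, 0, 0], "rot": [0, 0, 0]}
  jaw: -0.6
  grip_force: 40

```text
time_s: 2.65
tcp_pos: [0.4387, 0.0232, 0.1262]
orientation: [179.9, -0.0, 102.1]
ft_force: [-0.2, 0.7, 0.4]
gripper_width: 0.025
gripper_force: 0.0
```

>>> servo_tool:
  moves:
    - {"slide": [-0.12, -0.02, 0], "rot": [0, 0, 0]}
    - {"slide": [-0.12, -0.02, 0], "rot": [0, 0, 0]}
    - {"slide": [-0.12, -0.02, 0], "rot": [0, 0, 0]}
    - {"slide": [-0.12, -0.02, 0], "rot": [0, 0, 0]}
    - {"slide": [-0.12, -0.02, 0], "rot": [0, 0, 0]}
  jaw: -1
  grip_force: 50

```text
time_s: 3.07
tcp_pos: [0.4391, 0.0179, 0.1259]
orientation: [179.9, 0.0, 102.1]
ft_force: [0.1, 0.4, 7.3]
gripper_width: 0.0085
gripper_force: 51.0
```

```bash
python3 -c "
from h import *
go([.438,.0185,.265],11.9)"
```

```text
t 3.07 tcp [0.4391 0.0179 0.1259] [179.9   0.  102.1] F [0.1 0.4 7.3] J [-24  23  21 125 -15  34  20] w 0.0085
slide [ 0.021 -0.018 -3.477] rot [0.002 0.    0.003] rows>= 3.3355643305245986
```

>>> servo_tool:
  moves:
    - {"slide": [0, 0, -0.1], "rot": [0, 0, 0]}
    - {"slide": [0, 0, -0.25], "rot": [0, 0, 0]}
    - {"slide": [0, 0, -0.4], "rot": [0, 0, 0]}
    - {"slide": [0, 0, -0.6], "rot": [0, 0, 0]}
    - {"slide": [0, 0, -0.8], "rot": [0, 0, 0]}

```text
time_s: 3.48
tcp_pos: [0.4382, 0.018, 0.1581]
orientation: [-180.0, 0.0, 102.1]
ft_force: [-0.1, -0.8, -1.9]
gripper_width: 0.0081
gripper_force: 49.4
```

>>> servo_tool:
  moves:
    - {"slide": [0, 0, -0.4], "rot": [0, 0, 0]}
    - {"slide": [0, 0, -0.9], "rot": [0, 0, 0]}
    - {"slide": [0, 0, -1.5], "rot": [0, 0, 0]}
    - {"slide": [0, 0, -2.1], "rot": [0, 0, 0]}
    - {"slide": [0, 0, -2.7], "rot": [0, 0, 0]}

```text
time_s: 3.9
tcp_pos: [0.4379, 0.0177, 0.2671]
orientation: [-180.0, 0.0, 102.1]
ft_force: [1.1, -0.8, -1.8]
gripper_width: 0.0086
gripper_force: 49.4
```

```bash
python3 - <<'E'
from h import *
go([.42,-.3,.265],2,0)
c=cap("scene");im=c["image"][90:280,150:360][...,::-1]
cv2.imwrite("pics/s2.png",cv2.resize(im,None,fx=3,fy=3,interpolation=2))
E
```

```text
t 3.9 tcp [0.4379 0.0177 0.2671] [-180.     0.   102.1] F [ 1.1 -0.8 -1.8] J [-30  12  27 113  -6  56  12] w 0.0086
slide [-7.674 -2.099  0.054] rot [-0.     0.     0.176] rows>= 7.63174976959891
```

View pics/s2.png

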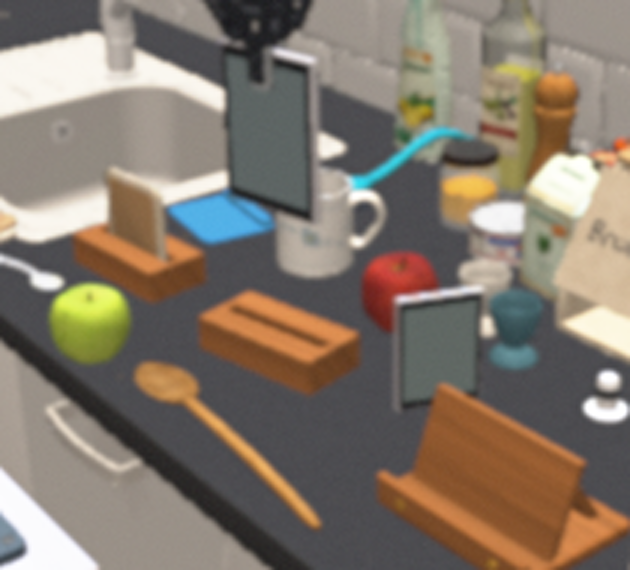

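Crop: tablet held upright by the middle of its top edge, screen toward the robot's side; dock at (280,335) empty, coaster undisturbed.

>>> servo_tool:
  moves:
    - {"slide": [-0.4, -0.1, 0], "rot": [0, 0, 0.01]}
    - {"slide": [-1.0, -0.27, 0], "rot": [0, 0, 0.03]}
    - {"slide": [-1.7, -0.45, 0], "rot": [0, 0, 0.05]}
    - {"slide": [-2.4, -0.65, 0], "rot": [0, 0, 0.07]}
    - {"slide": [-3.1, -0.85, 0], "rot": [0, 0, 0.09]}

```text
time_s: 4.37
tcp_pos: [0.4306, -0.1115, 0.2658]
orientation: [180.0, -0.0, 96.9]
ft_force: [1.2, -0.3, -1.2]
gripper_width: 0.0083
gripper_force: 49.4
```

```bash
python3 -c "
from h import *
go([.42,-.3,.27],2,20)"
```

```text
t 4.37 tcp [ 0.4306 -0.1115  0.2658] [180.   -0.   96.9] F [ 1.2 -0.3 -1.2] J [-17  13  32 113  -8  56  26] w 0.0083
slide [-4.647 -0.83  -0.105] rot [0.349 0.015 0.085] rows>= 4.528801987507169
```

>>> servo_tool:
  moves:
    - {"slide": [-0.7, -0.12, 0], "rot": [0.05, 0, 0.01]}
    - {"slide": [-1.4, -0.25, 0], "rot": [0.1, 0, 0.02]}
    - {"slide": [-2.1, -0.37, 0], "rot": [0.15, 0, 0.03]}
    - {"slide": [-2.8, -0.5, 0], "rot": [0.2, 0, 0.045]}
    - {"slide": [-3.4, -0.6, -0.1], "rot": [0.25, 0.01, 0.06]}

```text
time_s: 4.78
tcp_pos: [0.4231, -0.2495, 0.2696]
orientation: [-165.5, -0.1, 93.4]
ft_force: [0.6, 0.2, -2.1]
gripper_width: 0.0084
gripper_force: 49.4
```

```bash
python3 -c "
from h import *
go([.428,-.3,.25],2,20)"
```

```text
t 4.78 tcp [ 0.4231 -0.2495  0.2696] [-1.655e+02 -1.000e-01  9.340e+01] F [ 0.6  0.2 -2.1] J [-2 26 35 97 -7 73 38] w 0.0084
slide [-1.268  0.169  0.459] rot [0.096 0.005 0.024] rows>= 1.303553672604448
```

>>> servo_tool:
  moves:
    - {"slide": [-0.4, 0.05, 0.1], "rot": [0.03, 0, 0.01]}
    - {"slide": [-0.8, 0.1, 0.2], "rot": [0.06, 0, 0.015]}
    - {"slide": [-1.1, 0.15, 0.35], "rot": [0.08, 0.005, 0.02]}
    - {"slide": [-1.27, 0.17, 0.46], "rot": [0.096, 0.005, 0.024]}
    - {"slide": [-1.27, 0.17, 0.46], "rot": [0.096, 0.005, 0.024]}

```text
time_s: 5.2
tcp_pos: [0.4285, -0.2995, 0.2487]
orientation: [-160.0, 0.0, 92.0]
ft_force: [-0.4, 1.2, -1.9]
gripper_width: 0.0083
gripper_force: 49.4
```

>>> servo_tool:
  moves:
    - {"slide": [0, 0, 0], "rot": [0, 0, 0]}
    - {"slide": [0, 0, 0], "rot": [0, 0, 0]}
    - {"slide": [0, 0, 0], "rot": [0, 0, 0]}
    - {"slide": [0, 0, 0], "rot": [0, 0, 0]}
    - {"slide": [0, 0, 0], "rot": [0, 0, 0]}

```text
time_s: 5.62
tcp_pos: [0.4289, -0.2983, 0.2501]
orientation: [-160.2, -0.0, 92.1]
ft_force: [-0.1, 0.2, -2.1]
gripper_width: 0.0083
gripper_force: 49.4
```

```bash
cat > tab.py <<'E'
from h import *
import sys
def tab(name):
    s=status.read_state(); R=Ro.from_euler("xyz",s["orientation"],degrees=True)
    c=cap("scene"); cv2.imwrite(f"pics/{name}.png",cv2.resize(c["image"][120:300,230:380][...,::-1],None,fx=3,fy=3,interpolation=2))
    P=cloud(c).reshape(-1,3);P=P[~np.isnan(P[:,0])]
    L=R.inv().apply(P-s["tcp_pos"])   # tool frame
    m=(np.abs(L[:,0])<.07)&(np.abs(L[:,1])<.012)&(L[:,2]>.005)&(L[:,2]<.14)
    L=L[m]; f=L[(L[:,2]<.105)&(np.abs(L[:,0])<.05)]
    A=np.c_[f[:,0],f[:,2],np.ones(len(f))];k=np.linalg.lstsq(A,f[:,1],rcond=None)[0]
    res=np.abs(A@k-f[:,1])<.004;k=np.linalg.lstsq(A[res],f[res,1],rcond=None)[0]
    print(len(f),"screen y=a x+b z+c (tool frame)",np.round(k,4)," x range",np.percentile(L[:,0],[.5,99.5]).round(4),"z max",np.percentile(L[:,2],[95,99,99.8]).round(4))
    for x0 in(-.045,-.02,.02,.045):
        q=L[np.abs(L[:,0]-x0)<.006];print(x0,"zmax",np.sort(q[:,2])[-3:].round(4))
E
python3 - <<'E'
from tab import *
go([.4285,-.301,.16],2,20)
tab("s3")
E
```

```text
t 5.62 tcp [ 0.4289 -0.2983  0.2501] [-160.2   -0.    92.1] F [-0.1  0.2 -2.1] J [ 3 33 35 92 -6 77 40] w 0.0083
slide [-0.068  0.75   2.125] rot [0.004 0.    0.002] rows>= 2.1627944832590087
1638 screen y=a x+b z+c (tool frame) [ 0.0049  0.0081 -0.0054]  x range [-0.0557  0.0513] z max [0.109  0.1134 0.1153]
-0.045 zmax [0.1141 0.1153 0.1156]
-0.02 zmax [0.1137 0.1139 0.115 ]
0.02 zmax [0.114  0.1144 0.115 ]
0.045 zmax [0.1124 0.1127 0.1129]
```

View pics/s3.png

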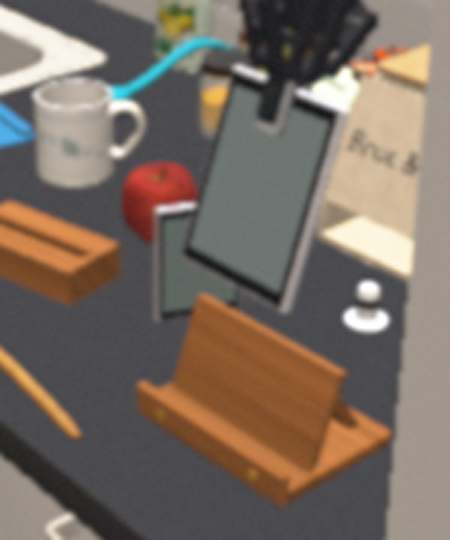

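Crop: tablet tilted above the stand, parallel to the backrest, bottom edge at (190–285, 250–305), stand clear below. Descending.

>>> servo_tool:
  moves:
    - {"slide": [-0.02, 0.15, 0.42], "rot": [0, 0, 0]}
    - {"slide": [-0.04, 0.3, 0.85], "rot": [0, 0, 0]}
    - {"slide": [-0.06, 0.45, 1.27], "rot": [0, 0, 0]}
    - {"slide": [-0.07, 0.6, 1.7], "rot": [0, 0, 0]}
    - {"slide": [-0.07, 0.72, 2.05], "rot": [0.004, 0, 0]}

```text
time_s: 6.08
tcp_pos: [0.428, -0.3014, 0.1618]
orientation: [-159.9, -0.0, 92.1]
ft_force: [-0.8, -0.2, -1.2]
gripper_width: 0.0083
gripper_force: 49.4
```

>>> servo_tool:
  moves:
    - {"slide": [0, 0, 0], "rot": [0, 0, 0]}
    - {"slide": [0, 0, 0], "rot": [0, 0, 0]}
    - {"slide": [0, 0, 0], "rot": [0, 0, 0]}
    - {"slide": [0, 0, 0], "rot": [0, 0, 0]}
    - {"slide": [0, 0, 0], "rot": [0, 0, 0]}

```text
time_s: 6.5
tcp_pos: [0.4285, -0.3019, 0.1637]
orientation: [-160.0, 0.0, 92.1]
ft_force: [-0.1, 0.3, -3.1]
gripper_width: 0.008
gripper_force: 49.4
```

```bash
python3 - <<'E'
from tab import *
go([.4285,-.3,.131],2,20)
tab("s4")
E
```

```text
t 6.5 tcp [ 0.4285 -0.3019  0.1637] [-160.     0.    92.1] F [-0.1  0.3 -3.1] J [ 4 38 33 97 -9 67 41] w 0.008
slide [0.048 0.28  0.768] rot [0.    0.001 0.001] rows>= 0.7854627624229981
1554 screen y=a x+b z+c (tool frame) [-0.0025  0.0045 -0.0053]  x range [-0.056   0.0521] z max [0.109  0.1134 0.1153]
-0.045 zmax [0.1138 0.1142 0.1143]
-0.02 zmax [0.1145 0.1154 0.1154]
0.02 zmax [0.1124 0.1152 0.1157]
0.045 zmax [0.1133 0.1144 0.1152]
```

>>> servo_tool:
  moves:
    - {"slide": [0.02, 0.06, 0.16], "rot": [0, 0, 0]}
    - {"slide": [0.04, 0.12, 0.32], "rot": [0, 0, 0]}
    - {"slide": [0.05, 0.18, 0.48], "rot": [0, 0, 0]}
    - {"slide": [0.05, 0.24, 0.64], "rot": [0, 0, 0]}
    - {"slide": [0.05, 0.28, 0.77], "rot": [0, 0, 0]}

```text
time_s: 6.97
tcp_pos: [0.4278, -0.2993, 0.1288]
orientation: [-159.9, -0.0, 92.1]
ft_force: [0.9, -0.1, -1.3]
gripper_width: 0.008
gripper_force: 49.4
```

>>> servo_tool:
  moves:
    - {"slide": [0, 0, 0], "rot": [0, 0, 0]}
    - {"slide": [0, 0.01, 0.03], "rot": [0, 0, 0]}
    - {"slide": [0, 0.02, 0.05], "rot": [0, 0, 0]}
    - {"slide": [0, 0.02, 0.05], "rot": [0, 0, 0]}
    - {"slide": [0, 0.02, 0.05], "rot": [0, 0, 0]}

```text
time_s: 7.38
tcp_pos: [0.4282, -0.2997, 0.128]
orientation: [-160.0, 0.0, 92.1]
ft_force: [-0.9, 0.4, -1.9]
gripper_width: 0.0082
gripper_force: 49.4
```

```bash
python3 - <<'E'
from tab import *
go([.431,-.3,.125],2,20)
s=status.read_state();R=Ro.from_euler("xyz",s["orientation"],degrees=True)
c=cap("scene");cv2.imwrite("pics/s5.png",cv2.resize(c["image"][150:300,250:370][...,::-1],None,fx=4,fy=4,interpolation=2))
# backrest plane from stored first top view, compare with tool frame
W=np.load("top.npy")[165:230,320:405].reshape(-1,3);W=W[(W[:,2]>.03)&(W[:,2]<.082)&(W[:,0]<.43)]
m=W.mean(0);v=np.linalg.svd(W-m)[2][2];v*=np.sign(v[0]);print("backrest normal",v,len(W), "lean",np.degrees(np.arcsin(-v[2])),"yaw",np.degrees(np.arctan2(v[1],v[0])))
tx=R.apply([0,1,0]);print("tablet x",tx)
back=s["tcp_pos"]+R.apply([0,.0045,.08]);print("gap mm back->rest",1000*(m-back)@v, "bottom z",(s["tcp_pos"]+R.apply([0,.0045,.1155]))[2])
E
```

```text
t 7.38 tcp [ 0.4282 -0.2997  0.128 ] [-160.     0.    92.1] F [-0.9  0.4 -1.9] J [  5  40  32  99 -10  63  41] w 0.0082
slide [-0.01   0.091  0.047] rot [-0.001  0.     0.001] rows>= 0.09883831986919561
backrest normal [ 0.86312019  0.02238605 -0.50450214] 635 lean 30.298308581645813 yaw 1.4857009656742146
tablet x [ 0.93878683  0.03377316 -0.34283912]
gap mm back->rest 1.9105284384622392 bottom z 0.017962787832840665
```

View pics/s5.png

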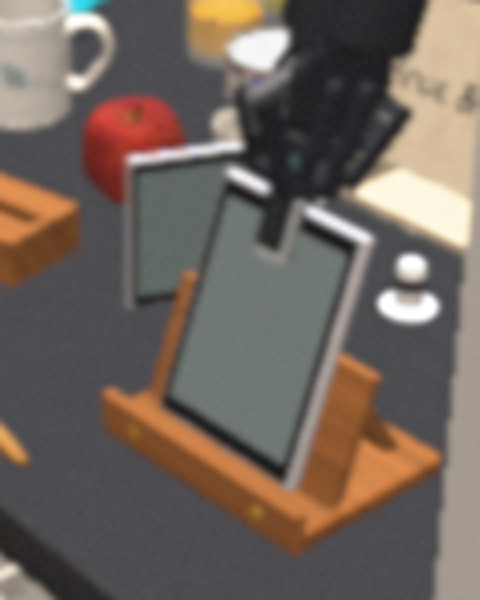

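Crop: tablet behind the lip, bottom edge (165–295, 405–485) just above the ledge, back parallel and close to the backrest. Now gentle final lowering.

>>> servo_tool:
  moves:
    - {"slide": [0, 0.01, 0.02], "rot": [0, 0, 0]}
    - {"slide": [0, 0.015, 0.04], "rot": [0, 0, 0]}
    - {"slide": [0, 0.02, 0.06], "rot": [0, 0, 0]}
    - {"slide": [0, 0.02, 0.06], "rot": [0, 0, 0]}
    - {"slide": [0, 0.02, 0.06], "rot": [0, 0, 0]}

```text
time_s: 7.85
tcp_pos: [0.428, -0.2995, 0.1253]
orientation: [-159.9, -0.0, 92.1]
ft_force: [-0.1, 0.3, -1.9]
gripper_width: 0.0086
gripper_force: 49.4
```

>>> servo_tool:
  moves:
    - {"slide": [0, 0.01, 0.02], "rot": [0, 0, 0]}
    - {"slide": [0, 0.01, 0.03], "rot": [0, 0, 0]}
    - {"slide": [0, 0.01, 0.03], "rot": [0, 0, 0]}
    - {"slide": [0, 0.01, 0.03], "rot": [0, 0, 0]}
    - {"slide": [0, 0.01, 0.03], "rot": [0, 0, 0]}

```text
time_s: 8.27
tcp_pos: [0.4283, -0.2997, 0.1244]
orientation: [-160.0, 0.0, 92.1]
ft_force: [1.4, 1.2, 5.7]
gripper_width: 0.0084
gripper_force: 50.4
```

>>> servo_tool:
  moves:
    - {"slide": [0, 0.02, -0.01], "rot": [0, 0, 0]}
    - {"slide": [0, 0.03, -0.01], "rot": [0, 0, 0]}
    - {"slide": [0, 0.04, -0.015], "rot": [0, 0, 0]}
    - {"slide": [0, 0.05, -0.02], "rot": [0, 0, 0]}
    - {"slide": [0, 0.05, -0.02], "rot": [0, 0, 0]}

```text
time_s: 8.68
tcp_pos: [0.4293, -0.2996, 0.1241]
orientation: [-159.8, -0.0, 92.0]
ft_force: [-2.5, 1.1, 4.0]
gripper_width: 0.0088
gripper_force: 49.9
```

>>> servo_tool:
  moves:
    - {"slide": [0, 0.01, -0.005], "rot": [0, 0, 0]}
    - {"slide": [0, 0.02, -0.007], "rot": [0, 0, 0]}
    - {"slide": [0, 0.03, -0.01], "rot": [0, 0, 0]}
    - {"slide": [0, 0.03, -0.01], "rot": [0, 0, 0]}
    - {"slide": [0, 0.03, -0.01], "rot": [0, 0, 0]}

```text
time_s: 9.1
tcp_pos: [0.4311, -0.2995, 0.124]
orientation: [-159.9, -0.0, 92.1]
ft_force: [-4.5, -0.5, 3.3]
gripper_width: 0.0085
gripper_force: 49.7
```

>>> servo_tool:
  moves:
    - {"slide": [0, 0.01, -0.005], "rot": [0, 0, 0]}
    - {"slide": [0, 0.02, -0.007], "rot": [0, 0, 0]}
    - {"slide": [0, 0.03, -0.01], "rot": [0, 0, 0]}
    - {"slide": [0, 0.03, -0.01], "rot": [0, 0, 0]}
    - {"slide": [0, 0.03, -0.01], "rot": [0, 0, 0]}

```text
time_s: 9.52
tcp_pos: [0.4327, -0.2994, 0.1241]
orientation: [-159.9, -0.0, 92.1]
ft_force: [-4.4, -0.1, 4.4]
gripper_width: 0.0084
gripper_force: 49.8
```

```bash
python3 - <<'E'
from tab import *
go([.431,-.3,.125],2,20)
tab("s6")
E
```

```text
t 9.52 tcp [ 0.4327 -0.2994  0.1241] [-159.9   -0.    92.1] F [-4.4 -0.1  4.4] J [  5  41  32  99 -10  62  41] w 0.0084
slide [-0.014 -0.048 -0.007] rot [-0.001  0.     0.001] rows>= 0.048432857734844494
1509 screen y=a x+b z+c (tool frame) [-0.0017 -0.0061 -0.0056]  x range [-0.0692  0.0692] z max [0.1157 0.119  0.1197]
-0.045 zmax [0.1181 0.1192 0.1201]
-0.02 zmax [0.1183 0.1189 0.1189]
0.02 zmax [0.119  0.1191 0.1196]
0.045 zmax [0.1182 0.1187 0.1203]
```

>>> servo_tool:
  moves:
    - {"slide": [0, 0.01, -0.005], "rot": [0, 0, 0]}
    - {"slide": [0, 0.02, -0.007], "rot": [0, 0, 0]}
    - {"slide": [0, 0.03, -0.01], "rot": [0, 0, 0]}
    - {"slide": [0, 0.03, -0.01], "rot": [0, 0, 0]}
    - {"slide": [0, 0.03, -0.01], "rot": [0, 0, 0]}

```text
time_s: 9.98
tcp_pos: [0.433, -0.2994, 0.1241]
orientation: [-159.8, -0.0, 92.0]
ft_force: [-7.5, 0.2, 5.1]
gripper_width: 0.0085
gripper_force: 50.1
```

Firm contact with the backrest. Release.

>>> servo_tool:
  moves:
    - {"slide": [0, 0, 0], "rot": [0, 0, 0]}
    - {"slide": [0, 0, 0], "rot": [0, 0, 0]}
    - {"slide": [0, 0, 0], "rot": [0, 0, 0]}
    - {"slide": [0, 0, 0], "rot": [0, 0, 0]}
    - {"slide": [0, 0, 0], "rot": [0, 0, 0]}
  jaw: -0.3

```text
time_s: 10.4
tcp_pos: [0.4346, -0.2992, 0.1239]
orientation: [-160.0, -0.0, 92.1]
ft_force: [0.5, 0.6, 0.3]
gripper_width: 0.0297
gripper_force: 0.0
```

```bash
python3 - <<'E'
from h import *
go([.431,-.3,.125],2,20)
c=cap("scene");cv2.imwrite("pics/s7.png",cv2.resize(c["image"][150:300,250:370][...,::-1],None,fx=4,fy=4,interpolation=2))
E
```

```text
t 10.4 tcp [ 0.4346 -0.2992  0.1239] [-160.    -0.    92.1] F [0.5 0.6 0.3] J [  5  41  32  99 -10  63  41] w 0.0297
slide [-0.016 -0.093  0.005] rot [-0.     0.     0.002] rows>= 0.09093287203768875
```

View pics/s7.png

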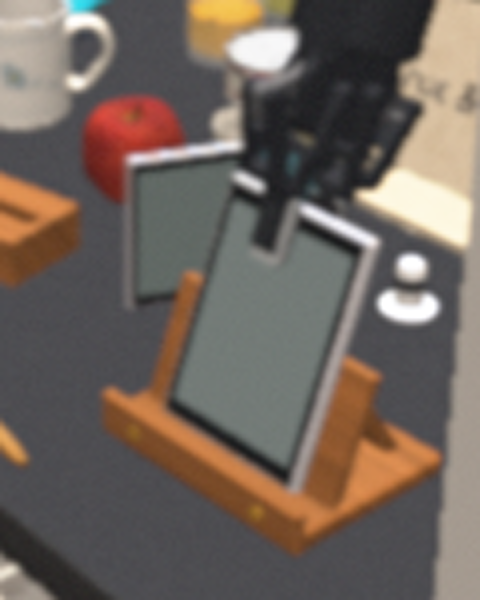

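Tablet rests on the ledge (bottom edge (170–300, 405–490)), back on the backrest, fingers open. Recentre slightly and withdraw along the slope.

>>> servo_tool:
  moves:
    - {"slide": [0, -0.03, 0], "rot": [0, 0, 0]}
    - {"slide": [0, -0.04, -0.1], "rot": [0, 0, 0]}
    - {"slide": [0, -0.04, -0.3], "rot": [0, 0, 0]}
    - {"slide": [0, -0.04, -0.6], "rot": [0, 0, 0]}
    - {"slide": [0, -0.04, -1.0], "rot": [0, 0, 0]}

```text
time_s: 10.87
tcp_pos: [0.446, -0.2987, 0.1627]
orientation: [-159.9, -0.0, 92.0]
ft_force: [1.0, -0.1, -0.1]
gripper_width: 0.0298
gripper_force: 0.0
```

>>> servo_tool:
  moves:
    - {"slide": [0, 0, -0.5], "rot": [0, 0, 0]}
    - {"slide": [0, 0, -1.0], "rot": [0, 0, 0]}
    - {"slide": [0, 0, -1.4], "rot": [0, 0, 0]}
    - {"slide": [0, 0, -1.6], "rot": [0, 0, 0]}
    - {"slide": [0, 0, -1.6], "rot": [0, 0, 0]}

```text
time_s: 11.28
tcp_pos: [0.4693, -0.2986, 0.224]
orientation: [-160.1, 0.1, 92.1]
ft_force: [-0.6, -0.1, -0.2]
gripper_width: 0.0299
gripper_force: 0.0
```

```bash
python3 - <<'E'
from h import *
go([.431,-.3,.125],2,20)
c=cap("scene");cv2.imwrite("pics/s8.png",cv2.resize(c["image"][90:300,150:370][...,::-1],None,fx=2.7,fy=2.7,interpolation=2))
P=cloud(c).reshape(-1,3);P=P[~np.isnan(P[:,0])]
R=Ro.from_euler("z",2,degrees=True); L=R.inv().apply(P-[.424,-.299,0])
m=(np.abs(L[:,1])<.05)&(L[:,2]>.035)&(L[:,2]<.14)&(np.abs(L[:,0]+.0414-(L[:,2]-.014)*.364)<.012);f=L[m]
mu=f.mean(0);v=np.linalg.svd(f-mu,full_matrices=False)[2][2];v*=np.sign(v[0]);print(len(f),"lean",np.degrees(np.arcsin(-v[2])),"yaw rel",np.degrees(np.arctan2(v[1],v[0])),"screen dist to backrest plane mm",1000*((np.array([-.028,0,.014])-mu)@v))
g=L[(L[:,2]>.1)&(L[:,2]<.145)&(np.abs(L[:,0]+.0375-(L[:,2]-.014)*.364)<.02)];print("y range",np.percentile(g[:,1],[.5,99.5]))
h=L[(np.abs(L[:,1])<.06)&(L[:,2]>.13)&(L[:,2]<.17)&(L[:,0]<.05)&(L[:,0]>-.02)];print("top z",np.percentile(h[:,2],99))
E
```

```text
t 11.28 tcp [ 0.4693 -0.2986  0.224 ] [-1.601e+02  1.000e-01  9.210e+01] F [-0.6 -0.1 -0.2] J [ 3 37 34 88 -8 77 39] w 0.0299
slide [ 0.003 -0.059  2.653] rot [0.002 0.002 0.001] rows>= 2.5452441272282487
1700 lean 20.769941897756613 yaw rel 0.1915128542682429 screen dist to backrest plane mm 9.71872110991495
y range [-0.05700738  2.21372375]
top z 0.15765106412233984
```

View pics/s8.png

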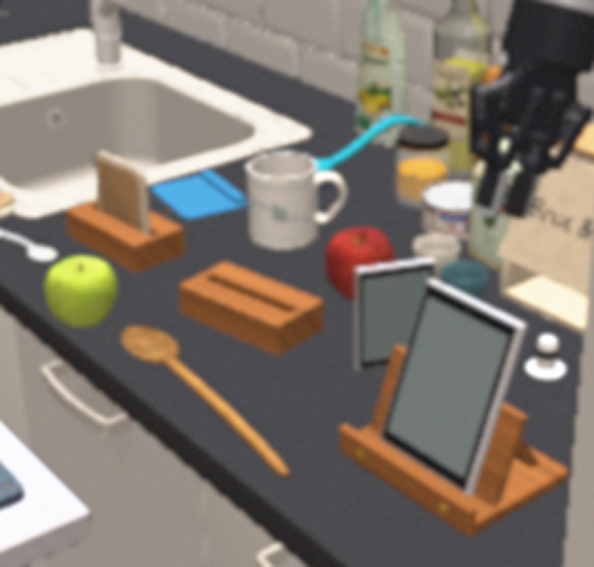

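The tablet leans flat on the stand: lean about 20°, screen 9.7 mm in front of the backrest (the tablet is 9 mm thick), centred within a few mm. The gripper is clear and the coaster in its dock at (125,195) is undisturbed.

```bash
python3 -c "
from rig import bot
print(bot.hand_in())"
```

```text
the job is handed in; nothing more can be done
None
```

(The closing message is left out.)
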